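# Put the ink roller away in the roll-top store

## Task

Roll the tambour of the wooden store right up by its bar, lower the ink roller into the shallow tray inside so that it lies flat within the tray's rim (set it down, do not drop it), and roll the tambour fully shut again. Leave the brush, the jar and the mug where they stand.

Things in the scene. Friction and masses are not known exactly. Their poses are not given: they have to be found in the camera images.
- store: Fixed plywood roll-top store, 320 mm deep (x), 290 mm wide (y), 250 mm high, half-round cheeks. Origin: centre of its underside, on the desk; x points to its back (front looks along -x), y along the slats. Curl axis: parallel to y, 90 mm above the origin. Front rail 96 mm high; rear hood fixed. Rolled right up, it is open above from the front rail to 26 mm behind the curl axis.
- tambour (a joint): Angle (rad) of the tambour door, wooden slats on a circular track of radius 145 mm about the curl axis: 0 fully shut (lower edge at the front rail), growing as it rolls up and back under the hood, 1.65 fully open. Friction about 0.7 N m: it stays where it is left; 5 to 7 N at the bar moves it. May start a little ajar.
- tambour_bar (a point): Centre of the grip bar: 18 mm thick, 46 mm long, parallel to the store's y, on a central stem 32 mm off the slats near the lower edge. Pinch it across its ends from above or tilted; it turns between the fingers as the door rolls. At door angle q, in the store's frame: x = -0.177 cos(q + 0.175), y = 0, z = 0.090 + 0.177 sin(q + 0.175).
- tray_mid (a point): Centre of the floor of the shallow tray inside the store: 75 mm in front of the store's origin, 58 mm above the desk; axes as the store's. The tray measures 100 mm (x) by 190 mm (y) inside a rim 6 mm thick and 12 mm high.
- brayer: Loose ink roller, 170 mm long, 0.25 kg: black roller 40 mm thick, 70 wide, in a steel yoke 88 wide; wooden handle 26 mm thick with 40 mm ball end. Origin: mid length, at the underside; x along the handle to the roller, z up. Bare handle from x = -48 to +15 mm, its axis 20 mm up. Fits the tray lengthwise along the store's y, either way round, 6 mm spare at each side, 10 at each end.
- brush: Bystander: wide flat paint brush with a pale wooden handle, 200 mm long, 42 mm wide, 20 mm high, lying on the desk. Origin: middle of its underside, handle to -x.
- jar: Bystander: closed jar, 68 mm in diameter, 85 mm high. Origin: centre of its underside.
- mug: Bystander: white mug, 80 mm in diameter, 90 mm high. Origin: centre of its underside.
Things that resemble listed ones, but are neither listed nor needed, are in the scene too. What is shaped like the brayer but blue is not meant.

How it is judged:
By the outcome, as a careful person would: the job done as asked, in the order asked, and still so for the second after the job is handed in, with the robot touching nothing.
It also fails if it takes over 72 s, if anything falls off the work surface, if the arm or the gripper's body presses on something with over 40 N, if the wrist force passes 120 N, or if a joint passes its speed limit or range.

## Robot

A 7-joint arm with a two-finger parallel gripper is mounted at the origin on the work surface. World frame = base frame: x ahead of the robot, y to its left, z up, the work surface at z = 0. Lengths are in m, angles in rad, forces in N, time in s.
With the tool pointing down it reaches from about 0.425 to 0.875 m from the base axis. Payload 4.7 kg.
Tool frame: the origin (TCP) lies on the centre line of the jaws, within the pads' length; the fingertips stand 19 mm ahead of it and the grasp point (between the pads) is the TCP; x points along the fingers, z is the direction in which the jaws open and shut, and the axes are right-handed (so a half turn about x gives the same grasp; the last joint's range is limited). The gripper opens to 87 mm and grips with 3 to 60 N. Pads are 19 mm wide; open, the fingers measure 117 mm over their backs; the gripper's body (75 mm by 190 mm) begins 51 mm behind the grasp point.
Start: joints at [-1.208, 0.321, -0.07, 1.45, 0.023, 1.371, -0.057], TCP at [0.222, 0.611, 0.242] pointing down, gripper open.
Joint ranges: [-2.86, 2.86], [-0.3, 2.09], [-1.38, 1.24], [0.06, 2.45], [-1.56, 4.7], [0.09, 2.05], [-2.69, 2.69]. Speed limits (rad/s): [2.57, 2.57, 3.14, 3.14, 3.14, 3.14, 3.14].

## Interface

Orientations are given as a rotation vector (axis times angle).
In Python, from bench import get_state, get_image, camera_info, close_job gives the robot as it stands.
- The arm moves only by the tool jog_arm, never from a script. Its argument "targets" is a list of rows, each a list of 7 numbers: the turn, a rotation vector about the tool's x, y, z in degrees, then the shift along the tool's x, y, z in cm, then the finger opening in cm, from 0 to 8.7. In form: [[wx, wy, wz, tx, ty, tz, jaw], ...]. A call has 1 to 10 rows; each row shifts and turns the commanded pose from where the row before left it, along the tool's axes as they then stand; what a row does not reach is not made up. A row lasts 1/8 s, in which the tool goes at most 62.5 mm and 10.7 degrees, less where a joint would pass 70% of its speed; a pose out of reach is approached as far as the arm can. A call is refused whole if a number of a shift passes 6.25 or a number of a turn 10.7, either way. A call with a gripper value outside its range is refused whole. The fingers move at their own pace and stop on an object; "squeeze" is the grip in N (left out, the last holds). Time passes only in rows, so rows that do not move let the fingers close. It gives the time, the measured TCP pose, the force and the opening at its end, in the units of the state.
- get_state(): the state, without advancing time (a new reading comes with each control period).
- get_image(name): name is "scene" or "side" or "wrist"; returns (picture, depth): 420x560x3 uint8, red, green, blue; 420x560 float32, m along the optical axis (not along the pixel's ray), 0 where there is no reading.
- camera_info(name): a dict with "intrinsics" (3x3 intrinsics, pixels), "world_from_camera" (4x4, takes a point from camera to world coordinates); the wrist camera has in their place "mount" (4x4, takes a point from camera to tool coordinates, whose origin is the TCP and whose axes are the tool frame's). Camera axes: x right, y up, looking along -z (the intrinsics and any distortion apply to the point x, -y, -z); pixel columns grow to the right and rows downward; lengths in m; the calibration is good to about 2 mm. A picture is of the moment at which its call begins: read the wrist's pose just before it. camera_info takes no time and is no camera call.
- close_job(): hands the job in, once; it reports no verdict.
The state is a dict: "time": time; "joint_positions": joint angles; "qd": joint speeds; "joint_torque": joint torques, N m; "position": TCP position; "tool_rot": TCP orientation; "ft_force": force on the tool from outside, world axes, zero at the start; "torque": the same for the moment, N m; "grip_width": opening from 0.0 (shut) to 1.0 (fully open).
Only numpy, scipy, OpenCV 4.12 (cv2) and the standard library are available. Lean on these libraries where they do the work, as an engineer would, in place of code of your own. Each camera call takes 0.05 s, during which the arm holds its last target.

## Working session

There is one attempt and no reset: what is moved stays moved. The work goes in short steps, Python scripts to look and compute and a tool call to move; the robot and the scene stay as the last step left them, time stands still between calls to the robot, and variables do not carry over. Pictures are saved under pics/ and viewed, and the job is handed in when it is done.

Besides the shell and the picture viewer there is one more tool, called as name(argument=value, ...), one argument or row to a line, values as JSON. jog_arm: Moves the arm, as the interface text tells. Its arguments: {"type":"object","properties":{"targets":{"type":"array"},"squeeze":{"type":"number"}},"required":["targets"]}

```bash
ls; mkdir -p pics
python3 - <<'E'
from bench import *
import cv2,numpy as np
s=get_state();print(s)
for n in ["scene","side","wrist"]:
    im,d=get_image(n);cv2.imwrite(f"pics/{n}0.png",im[:,:,::-1]);np.save(f"pics/{n}0_d.npy",d)
    ci=camera_info(n);print(n,{k:np.round(v,4).tolist() if not isinstance(v,str) else v for k,v in ci.items()})
E
```

```text
pics
{'time': 0.0, 'joint_positions': array([-1.20792049,  0.32182414, -0.07007475,  1.45168372,  0.02262035,
        1.37077703, -0.05689815]), 'qd': array([ 0.00199898, -0.0008262 ,  0.00016164, -0.00156342,  0.00098116,
        0.000843  ,  0.00078391]), 'joint_torque': array([ 3.87464306e-04, -4.91284096e+01, -4.03589364e-01, -3.12527239e+01,
       -6.37747790e-02,  4.37710178e-02,  1.87242508e-04]), 'position': array([0.22201741, 0.61035981, 0.24045628]), 'tool_rot': array([-0.94976284,  1.35576992,  0.94779489]), 'ft_force': array([0.4103471 , 0.03172567, 0.23321821]), 'torque': array([0.01978081, 0.00081128, 0.03331798]), 'grip_width': 0.9982468680664722}
scene {'intrinsics': [[452.2938, 0.0, 280.388], [0.0, 452.2938, 214.287], [0.0, 0.0, 1.0]], 'world_from_camera': [[0.9816, 0.1818, -0.0589, 0.4803], [-0.191, 0.9276, -0.321, -0.3531], [-0.0037, 0.3263, 0.9453, 1.1951], [0.0, 0.0, 0.0, 1.0]]}
side {'intrinsics': [[432.4314, 0.0, 276.996], [0.0, 432.4314, 210.4874], [0.0, 0.0, 1.0]], 'world_from_camera': [[0.6758, -0.7032, 0.2209, 0.7592], [0.737, 0.6462, -0.198, -0.1962], [-0.0035, 0.2967, 0.955, 0.9983], [0.0, 0.0, 0.0, 1.0]]}
wrist {'intrinsics': [[303.0357, 0.0, 278.1633], [0.0, 303.0357, 206.765], [0.0, 0.0, 1.0]], 'mount': [[0.0014, 0.293, -0.9561, -0.144], [-0.0004, 0.9561, 0.293, 0.0808], [1.0, 0.0, 0.0014, -0.0013], [0.0, 0.0, 0.0, 1.0]]}
```

View pics/scene0.png

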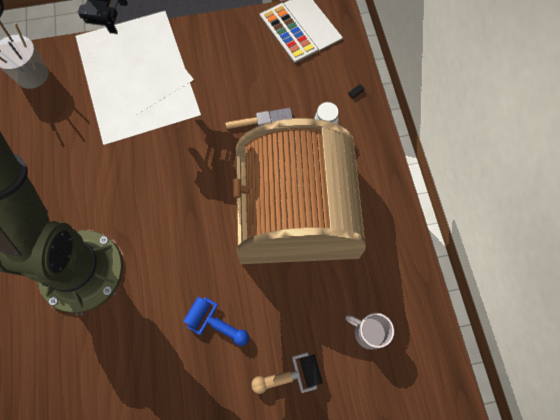

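View pics/side0.png

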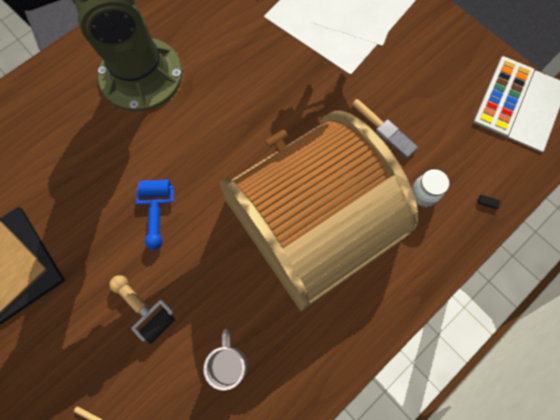

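View pics/wrist0.png

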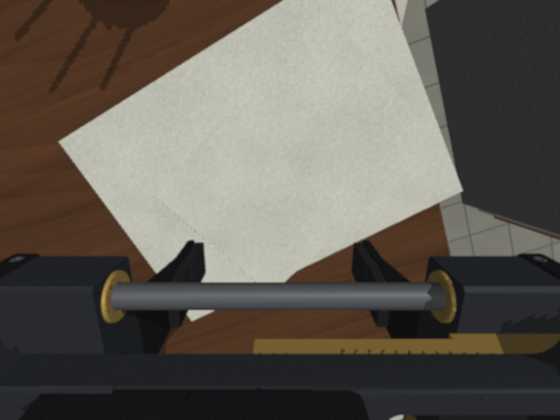

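The scene view shows the store at about (300,190) with its bar at (239,187). The black ink roller is at (290,373), with its ball at (260,384) and its roller at (308,372). The blue one at (215,320) is the lookalike. The mug is at (373,331), the jar at (327,115) and the brush at (260,117).

```bash
cat > h.py <<'E'
import numpy as np,cv2
from bench import *
from scipy.spatial.transform import Rotation as R
def cloud(name,d,pose=None):
    ci=camera_info(name);K=np.array(ci["intrinsics"])
    v,u=np.mgrid[:420,:560]
    P=np.stack([(u-K[0,2])/K[0,0]*d,-(v-K[1,2])/K[1,1]*d,-d],-1)
    if pose is None: T=np.array(ci["world_from_camera"])
    else:
        W=np.eye(4);W[:3,:3]=R.from_rotvec(pose[1]).as_matrix();W[:3,3]=pose[0];T=W@np.array(ci["mount"])
    return P@T[:3,:3].T+T[:3,3]
def proj(name,X,pose=None):
    ci=camera_info(name);K=np.array(ci["intrinsics"])
    if pose is None: T=np.array(ci["world_from_camera"])
    else:
        W=np.eye(4);W[:3,:3]=R.from_rotvec(pose[1]).as_matrix();W[:3,3]=pose[0];T=W@np.array(ci["mount"])
    p=(np.atleast_2d(X)-T[:3,3])@T[:3,:3]
    return np.stack([K[0,0]*p[:,0]/-p[:,2]+K[0,2],K[1,1]*p[:,1]/p[:,2]+K[1,2]],-1)
def shot(name,tag):
    s=get_state();im,d=get_image(name)
    cv2.imwrite(f"pics/{tag}.png",im[:,:,::-1]);np.save(f"pics/{tag}_d.npy",d)
    return s,im,d
def crop(im,r0,r1,c0,c1,k,tag):
    cv2.imwrite(f"pics/{tag}.png",cv2.resize(im[r0:r1,c0:c1],None,fx=k,fy=k,interpolation=cv2.INTER_CUBIC))
E
python3 - <<'E'
from h import *
im=cv2.imread("pics/scene0.png")
crop(im,330,410,230,340,7,"c_br"); crop(im,105,275,215,375,4.5/1.3,"c_st")
for n in ["scene","side"]:
    P=cloud(n,np.load(f"pics/{n}0_d.npy"))
    Q=P.reshape(-1,3)
    m=(Q[:,0]>.45)&(Q[:,0]<1.0)&(Q[:,1]>-.2)&(Q[:,1]<.4)&(Q[:,2]>.1)&(Q[:,2]<.3)
    S=Q[m];print(n,len(S),S.min(0),S.max(0))
    rect=cv2.minAreaRect(S[:,:2].astype(np.float32));print(rect)
    b=np.abs(Q[:,2])<.01; print('desk z',np.median(Q[b,2]))
    for (u,v) in ([(260,384),(307,373),(239,187),(373,331),(327,115),(215,315)] if n=="scene" else [(119,284),(154,322),(277,138),(226,367),(432,185),(154,190)]): print((u,v),P[v,u])
E
```

```text
scene 14486 [ 0.4500286  -0.11178958  0.10008612] [0.77673625 0.2195535  0.25351577]
((0.6022031307220459, 0.0551777109503746), (0.29329878091812134, 0.317671000957489), 81.56214141845703)
desk z -0.0006428798423507853
(260, 384) [ 0.42223182 -0.37318136  0.03754354]
(307, 373) [ 0.53827473 -0.37043492  0.03273671]
(239, 187) [0.4585861  0.07588584 0.18868586]
(373, 331) [ 0.72639059 -0.30403962  0.0047063 ]
(327, 115) [0.73422143 0.28808468 0.08514125]
(215, 315) [ 0.33460917 -0.18556526 -0.00521686]
side 21664 [ 0.45000704 -0.11074476  0.10000487] [0.77781921 0.21861077 0.25342951]
((0.6010369062423706, 0.05631507188081741), (0.29181671142578125, 0.3194822072982788), 81.60851287841797)
desk z -7.75507820005572e-05
(119, 284) [ 0.42612529 -0.36940747  0.03806142]
(154, 322) [ 0.54332313 -0.36220511  0.03862258]
(277, 138) [0.45632164 0.077691   0.18897591]
(226, 367) [ 0.71606867 -0.31106985  0.00474167]
(432, 185) [0.73964519 0.29066017 0.08480386]
(154, 190) [ 0.30288936 -0.17678121  0.03762598]
```

View pics/c_br.png

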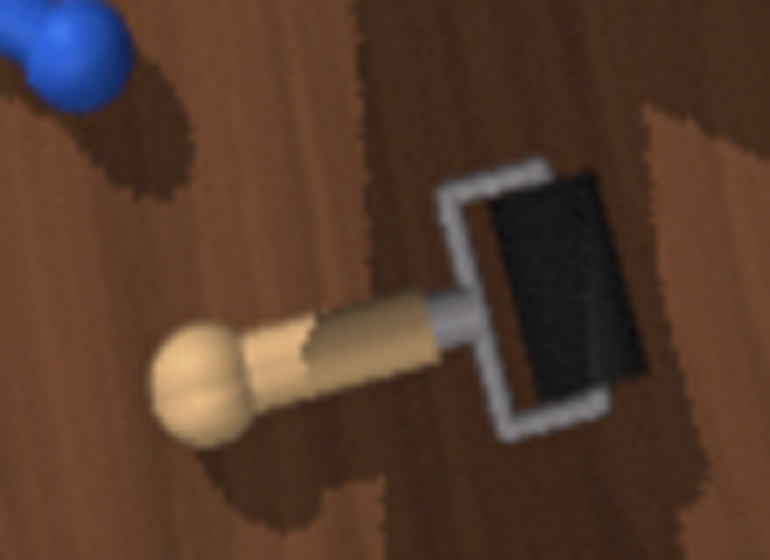

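View pics/c_st.png

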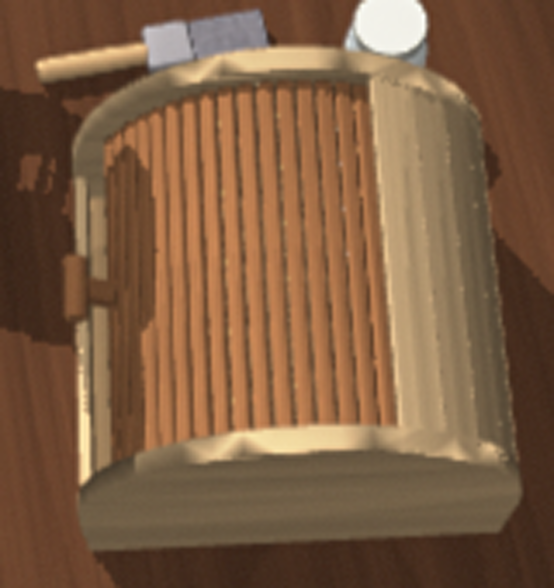

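The crop confirms my pick: black roller, steel yoke, pale wooden handle and ball. The lookalikes are the blue brayer at (215,320) and the thing at the bottom edge of the side view, around (85,412). Next I refine the poses.

Run:
```python
from h import *
s=get_state();print(R.from_rotvec(s["tool_rot"]).as_matrix().round(3))
y0=np.deg2rad(-8.4);O=np.array([.6016,.0558,0])
for n in ["scene","side"]:
    P=cloud(n,np.load(f"pics/{n}0_d.npy"));Q=P.reshape(-1,3)
    m=(Q[:,0]>.37)&(Q[:,0]<.6)&(Q[:,1]>-.46)&(Q[:,1]<-.28)&(Q[:,2]>.012)&(Q[:,2]<.06)
    S=Q[m].astype(np.float32)
    r=cv2.minAreaRect(S[:,:2]);print(n,len(S),r, S[:,2].max())
    b=S[S[:,0]<.45];rr=S[S[:,0]>.51]
    print('ball',b.mean(0),cv2.minEnclosingCircle(b[b[:,0]<.445][:,:2]),'handle', S[(S[:,0]>.46)&(S[:,0]<.49)].mean(0))
    print('yoke end',cv2.minAreaRect(rr[:,:2]))
    L=(Q-O)@np.array([[np.cos(y0),-np.sin(y0),0],[np.sin(y0),np.cos(y0),0],[0,0,1]])
    m=(np.abs(L[:,1])<.05)&(L[:,0]<-.12)&(L[:,0]>-.2)&(L[:,2]>.12)
    rad=np.hypot(L[:,0],L[:,2]-.09);mb=m&(rad>.168)&(rad<.2)
    B=L[mb];print('bar',len(B),B.mean(0),B.min(0),B.max(0))
    # hood edge & slat/hood radius profile
    for x in np.arange(-.02,.12,.01):
        k=(np.abs(L[:,1])<.08)&(np.abs(L[:,0]-x)<.004)&(L[:,2]>.15)
        print('%.2f:%.3f'%(x,np.median(np.hypot(L[k,0],L[k,2]-.09))),end=' ')
    print()
    k=(L[:,2]>.1)&(L[:,2]<.3)&(np.abs(L[:,0])<.2)&(np.abs(L[:,1])<.2)&(np.abs(L[:,1])>.1);print('ext',np.percentile(L[k],[.5,99.5],axis=0))
```

```text
[[-0.    -0.94   0.342]
 [-0.001  0.342  0.94 ]
 [-1.    -0.    -0.001]]Traceback (most recent call last):
  File "<stdin>", line 8, in <module>
cv2.error: OpenCV(4.12.0) /io/opencv/modules/imgproc/src/convhull.cpp:143: error: (-215:Assertion failed) total >= 0 && (depth == CV_32F || depth == CV_32S) in function 'convexHull'
```

Run:
```python
from h import *
y0=np.deg2rad(-8.4);O=np.array([.6016,.0558,0])
C=np.ascontiguousarray
for n in ["scene","side"]:
    P=cloud(n,np.load(f"pics/{n}0_d.npy"));Q=P.reshape(-1,3)
    m=(Q[:,0]>.37)&(Q[:,0]<.6)&(Q[:,1]>-.46)&(Q[:,1]<-.28)&(Q[:,2]>.012)&(Q[:,2]<.06)
    S=Q[m].astype(np.float32)
    r=cv2.minAreaRect(C(S[:,:2]));print(n,len(S),r, S[:,2].max())
    b=S[S[:,0]<.45];rr=S[S[:,0]>.51]
    print('ball',b.mean(0),cv2.minEnclosingCircle(C(b[b[:,0]<.445][:,:2])),'handle', S[(S[:,0]>.46)&(S[:,0]<.49)].mean(0))
    print('yoke end',cv2.minAreaRect(C(rr[:,:2])))
    L=(Q-O)@np.array([[np.cos(y0),-np.sin(y0),0],[np.sin(y0),np.cos(y0),0],[0,0,1]])
    m=(np.abs(L[:,1])<.05)&(L[:,0]<-.12)&(L[:,0]>-.2)&(L[:,2]>.12)
    rad=np.hypot(L[:,0],L[:,2]-.09);mb=m&(rad>.168)&(rad<.2)
    B=L[mb];print('bar',len(B),B.mean(0),B.min(0),B.max(0))
    for x in np.arange(-.02,.12,.01):
        k=(np.abs(L[:,1])<.08)&(np.abs(L[:,0]-x)<.004)&(L[:,2]>.15)
        print('%.2f:%.3f'%(x,np.median(np.hypot(L[k,0],L[k,2]-.09))),end=' ')
    print()
    k=(L[:,2]>.1)&(L[:,2]<.3)&(np.abs(L[:,0])<.2)&(np.abs(L[:,1])<.2)&(np.abs(L[:,1])>.1);print('ext',np.percentile(L[k],[.5,99.5],axis=0))
```

```text
scene 1264 ((0.4842187166213989, -0.37024855613708496), (0.1696542352437973, 0.08750595152378082), 3.405015707015991) 0.043811094
ball [ 0.42477673 -0.37407935  0.03238705] ((0.42307978868484497, -0.37354251742362976), 0.02393995225429535) handle [ 0.47494844 -0.37092048  0.03005792]
yoke end ((0.5394649505615234, -0.36696144938468933), (0.058966219425201416, 0.08750595152378082), 3.405015468597412)
bar 146 [-0.15003911 -0.00226731  0.18754281] [-0.15986773 -0.0240003   0.17642042] [-0.13976805  0.02166736  0.19462518]
-0.02:0.147 -0.01:0.148 0.00:0.148 0.01:0.147 0.02:0.147 0.03:0.148 0.04:0.148 0.05:0.147 0.06:0.153 0.07:0.157 0.08:0.157 0.09:0.158 0.10:0.157 0.11:0.157 
ext [[-0.15225966 -0.14641433  0.10169231]
 [ 0.15090198  0.143927    0.25059581]]
side 1550 ((0.4836859405040741, -0.36963728070259094), (0.16907203197479248, 0.08764957636594772), 3.669769048690796) 0.04418395
ball [ 0.42622232 -0.37126705  0.03231258] ((0.4235759675502777, -0.37241730093955994), 0.02486150711774826) handle [ 0.4754192  -0.36893362  0.02985928]
yoke end ((0.5392751097679138, -0.36611124873161316), (0.05753714218735695, 0.08769164979457855), 3.531454563140869)
bar 200 [-0.1491517  -0.00150376  0.18801466] [-0.1599178  -0.02366422  0.17803297] [-0.13937144  0.02246978  0.19360006]
-0.02:0.148 -0.01:0.148 0.00:0.149 0.01:0.148 0.02:0.148 0.03:0.148 0.04:0.148 0.05:0.148 0.06:0.156 0.07:0.157 0.08:0.157 0.09:0.157 0.10:0.157 0.11:0.157 
ext [[-0.14683232 -0.14526513  0.10202691]
 [ 0.1563745   0.14450294  0.25072093]]
```

jog_arm(
  targets=[
    [-5.8,0,0,-3,0,0,7],
    [-5.8,0,0,-3,0,0,7],
    [0,0,0,0,-3,-5,7],
    [0,0,0,0,-3,-5,7],
    [0,0,0,0,-3,-5,7],
    [0,0,0,0,-3,-5,7],
    [0,0,0,0,-3,-5,7],
    [0,0,0,0,-3,-5,7],
    [0,0,0,0,-3,-5,7],
    [0,0,0,0,-3,-5,7],
  ],
  squeeze=20,
)

```text
time: 1.4
position: [0.4017, 0.1782, 0.3015]
tool_rot: [-1.101, 1.274, 1.101]
ft_force: [0.4, 0.5, 0.1]
grip_width: 0.809
```

```bash
cat >> h.py <<'E'
yaw=np.deg2rad(-8.4);O=np.array([.6016,.0553,0]);RS=R.from_euler('z',yaw).as_matrix()
def st(p): return O+RS@np.array(p,float)
def bar(q): return st([-.177*np.cos(q+.175),0,.09+.177*np.sin(q+.175)])
def Rdown(az_z,tilt=0):
    """tool x down, tool z at azimuth az_z(deg); tilt about tool y (deg)"""
    a=np.deg2rad(az_z);x=np.array([0,0,-1.]);z=np.array([np.cos(a),np.sin(a),0]);y=np.cross(z,x)
    return np.stack([x,y,z],1)@R.from_euler('y',tilt,degrees=True).as_matrix()
def delta(target,Rt=None,s=None):
    s=s or get_state();Rc=R.from_rotvec(s["tool_rot"]).as_matrix()
    t=Rc.T@(np.array(target)-s["position"])*100
    w=R.from_matrix(Rc.T@Rt).as_rotvec(degrees=True) if Rt is not None else None
    print('turn',None if w is None else w.round(2),'shift cm',t.round(2),'t',s["time"],'F',s["ft_force"].round(1))
E
python3 - <<'E'
from h import *
delta(bar(.39)+[0,0,.05],Rdown(81.6)); print(bar(.39))
E
```

```text
turn [0.02 0.03 0.01] shift cm [ 6.67 -6.62 -9.24] t 1.4 F [0.4 0.5 0.1]
[0.45371152 0.07713827 0.1847686 ]
```

jog_arm(
  targets=[
    [0,0,0,0,-3.3,-4.6,6.5],
    [0,0,0,0,-3.3,-4.6,6.5],
    [0,0,0,3.3,0,0,6.5],
    [0,0,0,3.3,0,0,6.5],
    [0,0,0,0,0,0,6.5],
  ],
)

```text
time: 2.02
position: [0.4514, 0.0789, 0.2333]
tool_rot: [-1.1, 1.28, 1.103]
ft_force: [0.2, 0.0, 0.2]
grip_width: 0.743
```

Run:
```python
from h import *
s,im,d=shot("wrist","w1")
delta(bar(.39)+[0,0,.006],Rdown(81.6),s)
pose=(s["position"],s["tool_rot"])
for p in [bar(.39),bar(.39)+RS@[0,.023,0],bar(.39)-RS@[0,.023,0],s["position"]]: print(proj("wrist",p,pose).round(0))
shot("scene","s1")
```

```text
turn [-0.   -0.14 -0.27] shift cm [ 4.26 -0.28 -0.13] t 2.025 F [0.2 0.  0.2]
[[278. 241.]]
[[312. 241.]]
[[245. 241.]]
[[281. 273.]]
```

View pics/w1.png

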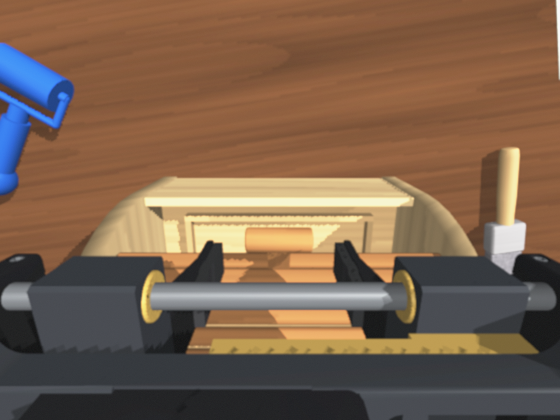

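The wrist view shows the bar from (246,239) to (313,239), within 3 px of the prediction and between the fingers. I descend and pinch it.

jog_arm(
  targets=[
    [0,0,0,2.2,-0.2,-0.1,6.5],
    [0,0,0,2.0,0,0,6.5],
    [0,0,0,0,0,0,4],
    [0,0,0,0,0,0,4],
    [0,0,0,0,0,0,4],
    [0,0,0,0,0,0,4],
  ],
  squeeze=15,
)

```text
time: 2.88
position: [0.4559, 0.0783, 0.195]
tool_rot: [-1.101, 1.273, 1.1]
ft_force: [-0.6, -1.2, 5.5]
grip_width: 0.527
```

Run:
```python
from h import *
delta(bar(.39)+[0,0,.006],Rdown(81.6));print(get_state()["grip_width"]*87)
s=get_state()
Rc=R.from_rotvec(s["tool_rot"]).as_matrix();p=s["position"].copy()
qs=np.linspace(.39,1.68,17);prev=bar(.39)
for q in qs[1:]:
    b=bar(q);print(round(q,2),(Rc.T@(b-prev)*100).round(2));prev=b
```

```text
turn [0.02 0.05 0.12] shift cm [ 0.42  0.2  -0.14] t 2.875 F [-0.6 -1.2  5.5]
45.88978831617372
0.47 [-1.17 -0.81  0.  ]
0.55 [-1.1  -0.91  0.  ]
0.63 [-1.03 -0.99  0.  ]
0.71 [-0.94 -1.07  0.  ]
0.79 [-0.85 -1.14  0.  ]
0.87 [-0.76 -1.21  0.  ]
0.95 [-0.66 -1.27  0.  ]
1.04 [-0.55 -1.31  0.  ]
1.12 [-0.45 -1.35 -0.  ]
1.2 [-0.34 -1.39 -0.  ]
1.28 [-0.22 -1.41 -0.  ]
1.36 [-0.11 -1.42 -0.  ]
1.44 [ 0.01 -1.43 -0.  ]
1.52 [ 0.12 -1.42 -0.  ]
1.6 [ 0.23 -1.41 -0.  ]
1.68 [ 0.35 -1.38 -0.  ]
```

jog_arm(
  targets=[
    [0,0,0,-1.2,-0.8,0,4],
    [0,0,0,-1.1,-0.9,0,4],
    [0,0,0,-1.0,-1.0,0,4],
    [0,0,0,-0.9,-1.1,0,4],
    [0,0,0,-0.9,-1.1,0,4],
  ],
  squeeze=25,
)

```text
time: 3.5
position: [0.5031, 0.0713, 0.2453]
tool_rot: [-1.1, 1.277, 1.103]
ft_force: [-3.5, 0.7, -3.0]
grip_width: 0.528
```

Run:
```python
from h import *
delta(bar(.79)+[0,0,.008],Rdown(81.6));s=get_state();print(s["grip_width"]*87)
l=RS.T@(s["position"]-O);print(l,np.hypot(l[0],l[2]-.008-.09),np.arctan2(l[2]-.098,-l[0])-.175)
```

```text
turn [ 0.04 -0.01 -0.16] shift cm [ 0.18  0.1  -0.14] t 3.5 F [-3.5  0.7 -3. ]
45.95655462645299
[-0.09975116  0.00140821  0.24526452] 0.17786829737802903 0.8004268460465216
```

jog_arm(
  targets=[
    [0,0,0,-0.7,-1.2,0,4],
    [0,0,0,-0.6,-1.3,0,4],
    [0,0,0,-0.5,-1.3,0,4],
    [0,0,0,-0.5,-1.4,0,4],
    [0,0,0,-0.3,-1.4,0,4],
    [0,0,0,-0.2,-1.4,0,4],
    [0,0,0,-0.1,-1.4,0,4],
    [0,0,0,0,-1.4,0,4],
    [0,0,0,0.1,-1.4,0,4],
    [0,0,0,0,0,0,4],
  ],
)

```text
time: 4.75
position: [0.6281, 0.0528, 0.2758]
tool_rot: [-1.105, 1.269, 1.095]
ft_force: [3.8, -0.2, 3.5]
grip_width: 0.52
```

Run:
```python
from h import *
delta(bar(1.65)+[0,0,.008],Rdown(81.6));s=get_state();print(s["grip_width"]*87)
l=RS.T@(s["position"]-O);print(l,np.hypot(l[0],l[2]-.008-.09),np.arctan2(l[2]-.098,-l[0])-.175)
```

```text
turn [0.02 0.04 0.49] shift cm [ 0.66 -1.78 -0.14] t 4.75 F [ 3.8 -0.2  3.5]
45.20084234296099
[0.02661222 0.00138071 0.27579588] 0.179776484574851 1.544371838516293
```

jog_arm(
  targets=[
    [0,0,0,0.3,-1.0,0,4],
    [0,0,0,0.3,-0.8,0,4],
    [0,0,0,0.1,-0.4,0,4],
    [0,0,0,0,0,0,4],
  ],
)

```text
time: 5.25
position: [0.6504, 0.0495, 0.2712]
tool_rot: [-1.106, 1.265, 1.093]
ft_force: [2.3, 0.7, 12.6]
grip_width: 0.522
```

Run:
```python
from h import *
delta(bar(1.65)+[0,0,.008],Rdown(81.6));s=get_state();print(s["grip_width"]*87)
l=RS.T@(s["position"]-O);print(l,np.hypot(l[0],l[2]-.008-.09),np.arctan2(l[2]-.098,-l[0])-.175)
```

```text
turn [0.02 0.12 0.7 ] shift cm [ 0.18  0.47 -0.14] t 5.25 F [ 2.3  0.7 12.6]
45.39283894059958
[0.04915148 0.00138163 0.27118032] 0.18002025530262006 1.6723408119392744
```

jog_arm(
  targets=[
    [0,0,0,-0.1,0,0,6.5],
    [0,0,0,0,0,0,6.5],
    [0,0,0,0,0,0,6.5],
    [0,0,0,-3,0,0,6.5],
    [0,0,0,-5,0,0,6.5],
    [0,0,0,0,6,-1.5,6.5],
    [0,0,0,0,6,-2,6.5],
    [0,0,0,0,2,-6,6.5],
    [0,0,0,0,0,-6,6.5],
    [0,0,0,0,0,-6,6.5],
  ],
)

```text
time: 6.5
position: [0.4763, -0.143, 0.3466]
tool_rot: [-1.101, 1.273, 1.101]
ft_force: [1.3, -0.4, 0.3]
grip_width: 0.75
```

Run:
```python
from h import *
s,im,d=shot("scene","s2");
P=cloud("scene",d).reshape(-1,3);L=(P-O)@RS
m=(np.abs(L[:,1])<.03)&(L[:,2]>.25)&(L[:,2]<.3)&(np.abs(L[:,0])<.1);B=L[m];print(len(B),B.mean(0) if len(B) else '',B.min(0),B.max(0))
P=cloud("scene",d);L=(P-O)@RS
m=(np.abs(L[...,1])<.09)&(np.abs(L[...,0]+.075)<.045)&(L[...,2]<.1);print('tray floor z',np.median(L[m][:,2]),m.sum())
crop(im[:,:,::-1],100,280,200,380,3.2,"c2")
print(s["position"],s["tool_rot"],s["joint_positions"].round(2))
shot("wrist","w2")
```

```text
162 [ 0.03853858 -0.00271474  0.2677089 ] [ 0.03005355 -0.02448719  0.25539964] [0.04866841 0.02279046 0.27291793]
tray floor z 0.056953512334320555 382
[ 0.47634913 -0.14296628  0.34663581] [-1.10135989  1.27292104  1.10132769] [-0.49 -0.08  0.69  1.67  0.05  1.53  1.63]
```

View pics/c2.png

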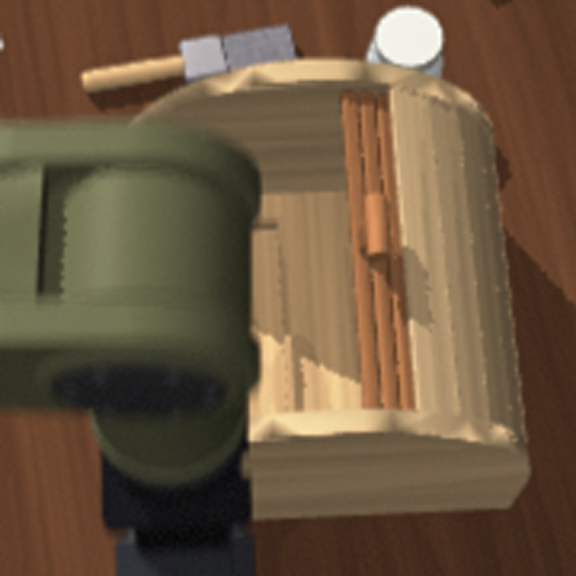

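Run:
```python
from h import *
s,im,d=shot("side","d2")
crop(im[:,:,::-1],100,320,210,430,2.7,"c2d")
P=cloud("side",d).reshape(-1,3);L=(P-O)@RS
m=(np.abs(L[:,1])<.03)&(L[:,2]>.253)&(L[:,2]<.3)&(np.abs(L[:,0])<.1);B=L[m];print(len(B),B.mean(0),B.min(0),B.max(0))
for n,dd in (("side",d),("scene",np.load("pics/s2_d.npy"))):
    L=((cloud(n,dd)-O)@RS).reshape(-1,3)
    k=(np.abs(L[:,1])<.1)&(L[:,2]>.21)&(L[:,2]<.245);print(n,'edge',np.percentile(L[k,0],[0,1,2,5]))
    k=(np.abs(L[:,1])<.1)&(np.abs(L[:,2]-.235)<.02)
    for y in (-.08,-.04,.05,.08):
        kk=k&(np.abs(L[:,1]-y)<.01);print(y,np.sort(L[kk,0])[:3])
```

```text
258 [ 0.03960802 -0.0012987   0.26863841] [ 0.02922774 -0.02351585  0.25616866] [0.04734082 0.02318285 0.27451532]
side edge [-0.57589351 -0.56569883 -0.56179232  0.02518099]
-0.08 [-0.56953952 -0.56800689 -0.5677142 ]
-0.04 [0.02211749 0.0221891  0.02230371]
0.05 [0.02248652 0.02255064 0.02290102]
0.08 [0.0221386  0.02258231 0.02272702]
scene edge [-0.56658743 -0.55790524  0.02316675  0.02510741]
-0.08 [-0.56658743 -0.56563565 -0.56535493]
-0.04 [0.02283517 0.02297312 0.02338524]
0.05 [0.022838   0.02300318 0.02308912]
0.08 [0.02278791 0.0229109  0.02401932]
```

View pics/c2d.png

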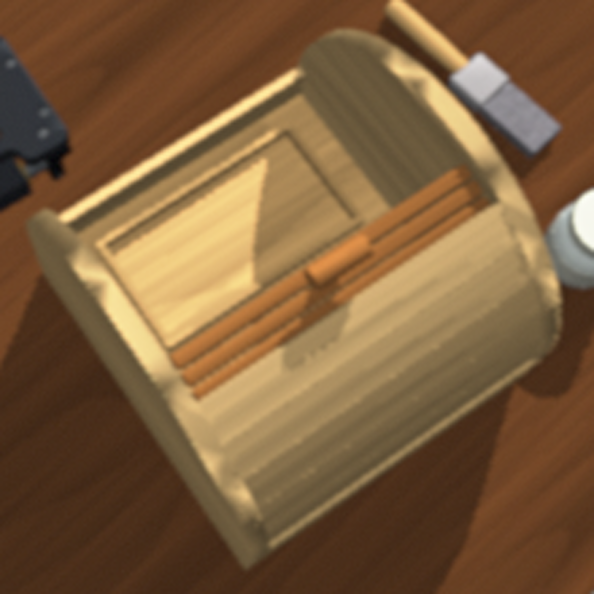

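```bash
python3 - <<'E'
from h import *
for n,f in (("side","d2"),("scene","s2")):
    d=np.load(f"pics/{f}_d.npy")
    L=((cloud(n,d)-O)@RS).reshape(-1,3)
    m=(L[:,0]>-.155)&(L[:,0]<.0)&(np.abs(L[:,1])<.125)&(L[:,2]>.04)&(L[:,2]<.1)
    S=L[m];print(n,m.sum())
    for nm,ax in (('x',0),('y',1)):
        o=1-ax
        k=(np.abs(S[:,o]-(-.075 if o==0 else 0))<.035)
        e=np.arange(-.15,.15,.004)
        print(nm,[(round(a,3),round(float(np.median(S[k&(np.abs(S[:,ax]-a)<.002),2]))*1000,0)) for a in e if (k&(np.abs(S[:,ax]-a)<.002)).sum()>2])
    # y extents of cheeks
E
python3 - <<'E'
import sys;sys.path.insert(0,'.')
E
python3 -c "
from h import *
im=cv2.imread('pics/d2.png')
for s in [(-.125,-.095),(-.025,-.095),(-.025,.095),(-.125,.095)]:
    u=proj('side',st([s[0],s[1],.058]))[0];cv2.circle(im,(int(round(u[0]*1)),int(round(u[1]))),1,(0,0,255),-1)
    u=proj('side',st([s[0]+.006*np.sign(s[0]+.075),s[1]+.006*np.sign(s[1]),.070]))[0];cv2.circle(im,(int(round(u[0]*1)),int(round(u[1]))),1,(255,0,0),-1)
crop(im,120,250,220,370,5,'c3')
"
```

```text
side 6101
x [(np.float64(-0.15), 75.0), (np.float64(-0.146), 58.0), (np.float64(-0.142), 58.0), (np.float64(-0.138), 58.0), (np.float64(-0.134), 68.0), (np.float64(-0.13), 70.0), (np.float64(-0.126), 64.0), (np.float64(-0.122), 58.0), (np.float64(-0.118), 58.0), (np.float64(-0.114), 58.0), (np.float64(-0.11), 58.0), (np.float64(-0.106), 58.0), (np.float64(-0.102), 58.0), (np.float64(-0.098), 58.0), (np.float64(-0.094), 58.0), (np.float64(-0.09), 58.0), (np.float64(-0.086), 58.0), (np.float64(-0.082), 58.0), (np.float64(-0.078), 58.0), (np.float64(-0.074), 57.0), (np.float64(-0.07), 58.0), (np.float64(-0.066), 58.0), (np.float64(-0.062), 57.0), (np.float64(-0.058), 58.0), (np.float64(-0.054), 58.0), (np.float64(-0.05), 58.0), (np.float64(-0.046), 58.0), (np.float64(-0.042), 58.0), (np.float64(-0.038), 58.0), (np.float64(-0.034), 58.0), (np.float64(-0.03), 59.0), (np.float64(-0.026), 70.0), (np.float64(-0.022), 69.0), (np.float64(-0.018), 59.0), (np.float64(-0.002), 58.0)]
y [(np.float64(-0.102), 58.0), (np.float64(-0.098), 70.0), (np.float64(-0.094), 68.0), (np.float64(-0.09), 58.0), 
[... 2070 characters left out ...]
(np.float64(-0.038), 59.0), (np.float64(-0.03), 56.0), (np.float64(-0.01), 57.0), (np.float64(-0.006), 56.0), (np.float64(-0.002), 58.0), (np.float64(0.002), 57.0), (np.float64(0.006), 56.0), (np.float64(0.01), 56.0), (np.float64(0.014), 57.0), (np.float64(0.018), 57.0), (np.float64(0.022), 57.0), (np.float64(0.026), 55.0), (np.float64(0.03), 56.0), (np.float64(0.034), 57.0), (np.float64(0.038), 59.0), (np.float64(0.042), 56.0), (np.float64(0.046), 56.0), (np.float64(0.05), 58.0), (np.float64(0.054), 57.0), (np.float64(0.058), 56.0), (np.float64(0.062), 58.0), (np.float64(0.066), 57.0), (np.float64(0.07), 57.0), (np.float64(0.074), 56.0), (np.float64(0.078), 56.0), (np.float64(0.086), 58.0)]
```

View pics/c3.png

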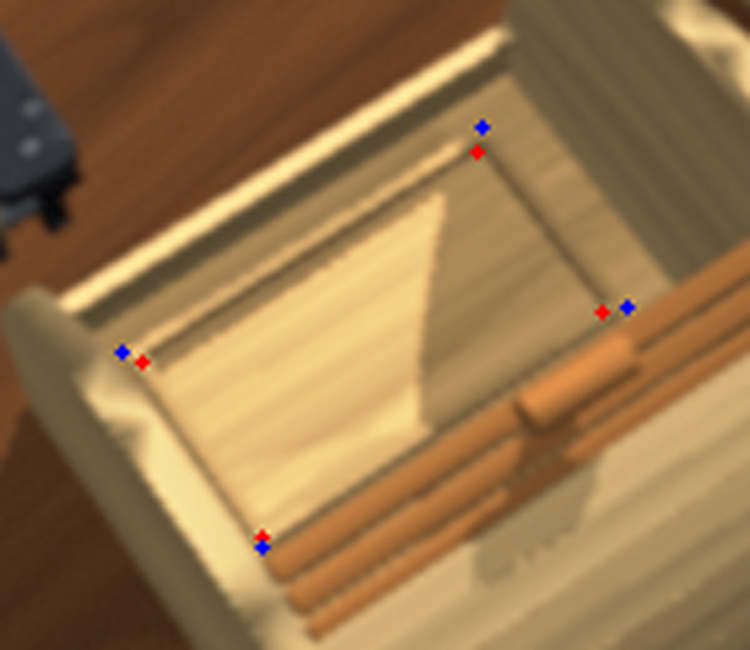

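The open store shows the tray clearly in the side crop, with its floor corners at about (142,362), (477,152), (602,312) and (262,538). The bar is now at 1.63–1.65 rad. The tray rim gives a correction of 1–2 mm to the store's position. Next is the brayer.

```bash
sed -i 's/O=np.array(\[.6016,.0553,0\])/O=np.array([.600,.0563,0])/' h.py
cat >> h.py <<'E'
BO=np.array([.484,-.370,0]);BY=np.deg2rad(3.5)
def brp(x,z): return BO+np.array([np.cos(BY)*x,np.sin(BY)*x,z])
E
python3 - <<'E'
from h import *
Rt=Rdown(93.5,-6);
tgt=brp(.004,.02)-Rt[:,0]*.010
delta(brp(.004,.02)-Rt[:,0]*.110,Rt);print(tgt)
E
```

```text
turn [-12.31  -5.97   0.69] shift cm [ 21.74  -4.86 -23.11] t 6.65 F [ 0.6  1.  -0.3]
[ 0.48805635 -0.37079914  0.02994522]
```

jog_arm(
  targets=[
    [0,0,0,0,-1.2,-5.8,5.5],
    [0,0,0,0,-1.2,-5.8,5.5],
    [0,0,0,0,-1.2,-5.8,5.5],
    [0,0,0,0,-1.2,-5.8,5.5],
    [-6.1,0,0,5,0,0,5.5],
    [-6.1,0,0,5,0,0,5.5],
    [0,-6,0,4,0,0,5.5],
    [0,0,0,4,0,0,5.5],
    [0,0,0,0,0,0,5.5],
  ],
  squeeze=40,
)

```text
time: 7.78
position: [0.4899, -0.3706, 0.1629]
tool_rot: [-1.172, 1.102, 1.316]
ft_force: [0.2, 0.5, 0.4]
grip_width: 0.637
```

Run:
```python
from h import *
s,im,d=shot("wrist","w3")
Rt=Rdown(93.5,-6);delta(brp(.004,.02)-Rt[:,0]*.010,Rt,s)
pose=(s["position"],s["tool_rot"])
for x in (-.065,-.048,.004,.015): print(x,proj("wrist",brp(x,.02),pose).round(0))
P=cloud("wrist",d,pose).reshape(-1,3)
m=(P[:,0]>.38)&(P[:,0]<.6)&(P[:,1]>-.46)&(P[:,1]<-.28)&(P[:,2]>.012)&(P[:,2]<.05)
print(cv2.minAreaRect(np.ascontiguousarray(P[m][:,:2].astype(np.float32))),m.sum())
print(s["joint_positions"].round(2))
```

```text
turn [ 0.38  0.3  -0.38] shift cm [13.22  0.11 -1.46] t 7.775 F [0.2 0.5 0.4]
-0.065 [[264. 127.]]
-0.048 [[264. 146.]]
0.004 [[265. 200.]]
0.015 [[265. 210.]]
((0.4832168221473694, -0.37045568227767944), (0.16819067299365997, 0.08741738647222519), 3.8329057693481445) 7119
[ 0.01  0.45  0.83  1.6  -0.4   1.34  2.56]
```

View pics/w3.png

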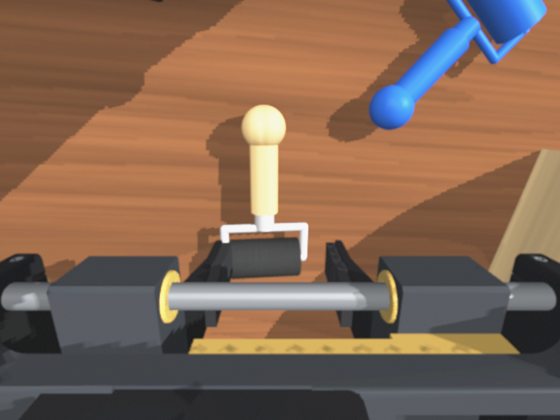

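The wrist view shows the ball at (264,128) and the handle from (264,146) to (264,214), within about 1–4 px of the prediction. I descend in steps.

jog_arm(
  targets=[
    [0.4,0.3,-0.4,3,0.1,-0.7,5.5],
    [0,0,0,4,0,-0.75,5.5],
    [0,0,0,3.5,0,0,5.5],
    [0,0,0,0,0,0,5.5],
  ],
)

```text
time: 8.32
position: [0.4908, -0.3759, 0.0604]
tool_rot: [-1.179, 1.103, 1.299]
ft_force: [0.9, 0.8, 0.6]
grip_width: 0.631
```

Run:
```python
from h import *
s=get_state()
Rt=Rdown(93.6,-6);delta(brp(.003,.02)-Rt[:,0]*.010,Rt,s)
```

```text
turn [-0.08 -0.18  0.3 ] shift cm [3.09 0.36 0.22] t 8.325 F [0.9 0.8 0.6]
```

jog_arm(
  targets=[
    [0,0,0,1.6,0.35,0.2,5],
    [0,0,0,1.4,0,0,5],
    [0,0,0,0,0,0,5],
    [0,0,0,0,0,0,1.5],
    [0,0,0,0,0,0,1.5],
    [0,0,0,0,0,0,1.5],
    [0,0,0,0,0,0,1.5],
  ],
)

```text
time: 9.2
position: [0.4869, -0.3726, 0.0315]
tool_rot: [-1.18, 1.103, 1.296]
ft_force: [-0.7, 2.9, 3.3]
grip_width: 0.283
```

Run:
```python
from h import *
s=get_state()
Rt=Rdown(93.6,-6);delta(brp(.003,.02)-Rt[:,0]*.010,Rt,s);print(s["grip_width"]*87)
```

```text
turn [-0.16 -0.26  0.4 ] shift cm [ 0.17 -0.03  0.15] t 9.2 F [-0.7  2.9  3.3]
24.60917007180332
```

jog_arm(
  targets=[
    [0,0,0,-1,0,0,1.5],
    [0,0,0,-3,0,0,1.5],
    [0,0,0,-5,0,0,1.5],
    [0,0,0,-6,0,0,1.5],
    [0,0,0,-6,0,0,1.5],
    [0,0,0,-6,0,0,1.5],
    [0,0,0,-5,0,0,1.5],
    [0,0,0,-2,0,0,1.5],
    [0,0,0,0,0,0,1.5],
  ],
)

```text
time: 10.32
position: [0.4863, -0.4079, 0.3713]
tool_rot: [-1.182, 1.105, 1.292]
ft_force: [-0.4, -0.2, -1.8]
grip_width: 0.29
```

Run:
```python
from h import *
s,im,d=shot("wrist","w4")
Rt=Rdown(-8.4,-6);T=st([-.075,-.003,.078])-Rt[:,0]*.0115;print(T)
delta(T+[0,0,.28],Rt,s);print(s["grip_width"]*87,s["position"],s["joint_positions"].round(2))
# world heading deltas
print((T-s["position"]).round(3))
```

```text
[0.52417714 0.06446401 0.089437  ]
turn [ 1.0122e+02  9.0000e-02 -9.8800e+00] shift cm [ 4.76 -6.5  46.7 ] t 10.325 F [-0.4 -0.2 -1.8]
25.20780040643501 [ 0.4863052  -0.40794292  0.37126436] [ 0.1   0.39  0.86  1.24 -0.36  1.71  2.52]
[ 0.038  0.472 -0.282]
```

View pics/w4.png

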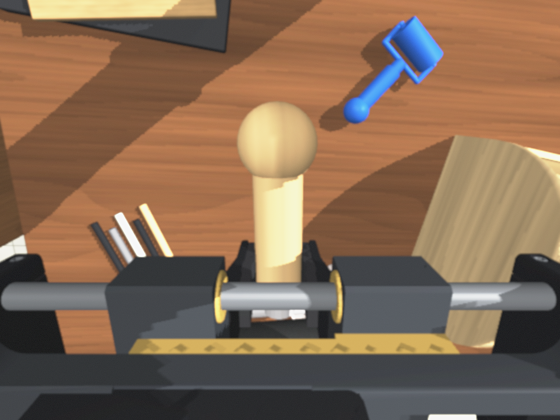

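jog_arm(
  targets=[
    [10.1,0,-1,0,0,0,1.5],
    [10.1,0,-1,0,0,0,1.5],
    [10.1,0,-1,0,0,0,1.5],
    [10.1,0,-1,0,0,0,1.5],
    [10.1,0,-1,0,0,0,1.5],
    [10.1,0,-1,0,0,0,1.5],
    [10.1,0,-1,0,0,0,1.5],
    [10.1,0,-1,0,0,0,1.5],
    [10.1,0,-1,0,0,0,1.5],
    [10.1,0,-1,0,0,0,1.5],
  ],
)

```text
time: 11.62
position: [0.486, -0.4058, 0.3673]
tool_rot: [0.112, 1.466, -0.117]
ft_force: [-0.7, 0.2, -0.8]
grip_width: 0.286
```

```bash
cat >> h.py <<'E'
RT=Rdown(-8.4,-6);TT=st([-.075,-.003,.078])-RT[:,0]*.0115
E
python3 - <<'E'
from h import *
s=get_state()
delta(TT+[0,0,.28],RT,s);print(s["grip_width"]*87,s["position"],s["joint_positions"].round(2))
E
```

```text
turn [-0.08 -0.16 -0.22] shift cm [-0.35 47.08 -3.12] t 11.625 F [-0.7  0.2 -0.8]
24.91797700884831 [ 0.48599496 -0.40584809  0.36729379] [-0.21  0.34  1.19  1.39 -0.39  1.54  0.79]
```

jog_arm(
  targets=[
    [0,0,0,0,3,-0.4,1.5],
    [0,0,0,0,5,-0.4,1.5],
    [0,0,0,0,6,-0.4,1.5],
    [0,0,0,0,6,-0.4,1.5],
    [0,0,0,0,6,-0.4,1.5],
    [0,0,0,0,6,-0.4,1.5],
    [0,0,0,0,6,-0.4,1.5],
    [0,0,0,0,5,-0.3,1.5],
    [0,0,0,0,3,0,1.5],
    [0,0,0,0,0,0,1.5],
  ],
)

```text
time: 12.88
position: [0.5198, 0.0566, 0.3648]
tool_rot: [0.099, 1.467, -0.11]
ft_force: [1.0, -1.1, -2.6]
grip_width: 0.289
```

Run:
```python
from h import *
s,im,d=shot("side","d5")
delta(TT,RT,s);print(s["grip_width"]*87,s["position"],s["joint_positions"].round(2))
s,im,d=shot("wrist","w5");pose=(s["position"],s["tool_rot"])
P=cloud("wrist",d,pose);Rc=R.from_rotvec(s["tool_rot"]).as_matrix();Lw=(P-s["position"])@RS
m=(np.abs(Lw[...,2]+.01)<.04)&(np.abs(Lw[...,0])<.03)&(Lw[...,1]>.015)&(Lw[...,1]<.12)
for y in np.arange(.02,.1,.01):
    k=m&(np.abs(Lw[...,1]-y)<.003)
    if k.sum()>3: print(round(y,2),np.percentile(Lw[k][:,2],98).round(4),np.median(Lw[k][:,0]).round(4))
```

```text
turn [ 0.64 -0.2  -0.05] shift cm [27.43  0.84 -2.46] t 12.875 F [ 1.  -1.1 -2.6]
25.117757018454927 [0.51978552 0.05659521 0.36480337] [-0.97 -0.11  0.73  1.65  0.11  1.47 -0.38]
0.02 0.0031 -0.0008
0.03 0.0032 -0.001
0.04 0.0035 -0.0014
0.05 0.0049 -0.0013
0.06 0.0099 -0.0021
0.07 0.0099 -0.0023
0.08 0.0057 -0.0017
```

View pics/d5.png

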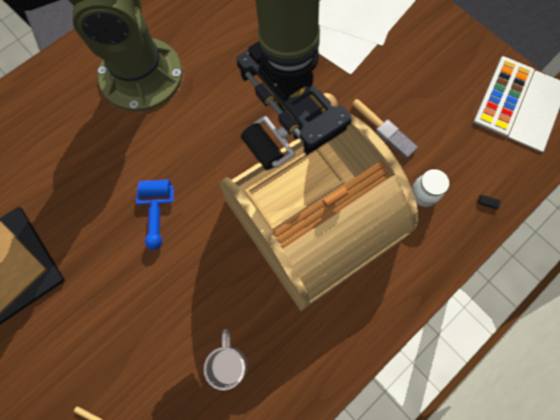

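View pics/w5.png

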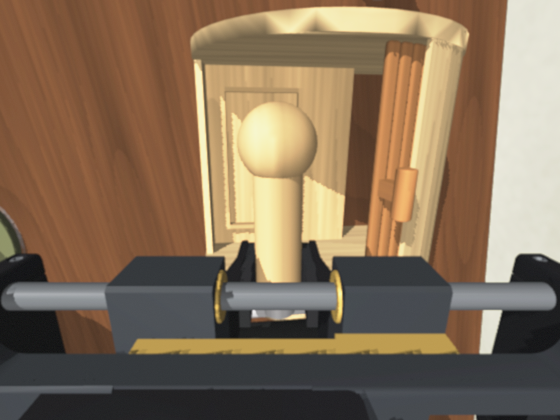

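jog_arm(
  targets=[
    [0.6,-0.2,0,0,0.8,-1.2,1.5],
    [0.6,0,0,2,0,-1.2,1.5],
    [0,0,0,5,0,0,1.5],
    [0,0,0,5,0,0,1.5],
    [0,0,0,4,0,0,1.5],
    [0,0,0,2.5,0,0,1.5],
    [0,0,0,0,0,0,1.5],
  ],
)

```text
time: 13.85
position: [0.5166, 0.0599, 0.1787]
tool_rot: [0.123, 1.463, -0.133]
ft_force: [0.4, 0.9, -1.3]
grip_width: 0.287
```

Run:
```python
from h import *
s,im,d=shot("wrist","w6");pose=(s["position"],s["tool_rot"])
delta(TT,RT,s)
P=cloud("wrist",d,pose);Lw=(P-s["position"])@RS
m=(np.abs(Lw[...,2]+.01)<.04)&(np.abs(Lw[...,0])<.03)&(Lw[...,1]>.015)&(Lw[...,1]<.12)
for y in np.arange(.02,.1,.01):
    k=m&(np.abs(Lw[...,1]-y)<.003)
    if k.sum()>3: print(round(y,2),np.percentile(Lw[k][:,2],98).round(4),np.median(Lw[k][:,0]).round(4))
L=(P-O)@RS
print('rim?',[ (round(x,3),round(float(np.median(L[(np.abs(L[...,0]-x)<.0015)&(np.abs(L[...,1]-.06)<.02)&(L[...,2]<.09)][:,2]))*1000)) for x in np.arange(-.15,-.1,.003) if ((np.abs(L[...,0]-x)<.0015)&(np.abs(L[...,1]-.06)<.02)&(L[...,2]<.09)).sum()>3])
print('rimy',[ (round(x,3),round(float(np.median(L[(np.abs(L[...,1]-x)<.0015)&(np.abs(L[...,0]+.1)<.025)&(L[...,2]<.09)][:,2]))*1000)) for x in np.arange(.085,.12,.003) if ((np.abs(L[...,1]-x)<.0015)&(np.abs(L[...,0]+.1)<.025)&(L[...,2]<.09)).sum()>3])
s,im,d=shot("side","d6");crop(im[:,:,::-1],100,250,220,400,4,"c6")
```

```text
turn [-1.07 -0.03  0.02] shift cm [ 8.95  0.56 -0.26] t 13.85 F [ 0.4  0.9 -1.3]
0.02 0.0033 -0.0003
0.03 0.0034 -0.0002
0.04 0.0034 0.0
0.05 0.005 -0.0002
0.06 0.0101 -0.0003
0.07 0.01 -0.0003
0.08 0.0061 -0.0
rim? [(np.float64(-0.147), 72), (np.float64(-0.144), 59), (np.float64(-0.141), 59), (np.float64(-0.138), 59), (np.float64(-0.135), 59), (np.float64(-0.132), 59), (np.float64(-0.129), 70), (np.float64(-0.126), 71), (np.float64(-0.123), 70), (np.float64(-0.12), 59), (np.float64(-0.117), 59), (np.float64(-0.114), 59), (np.float64(-0.111), 59), (np.float64(-0.108), 59), (np.float64(-0.105), 59), (np.float64(-0.102), 59)]
rimy [(np.float64(0.085), 59), (np.float64(0.088), 59), (np.float64(0.091), 59), (np.float64(0.094), 64), (np.float64(0.097), 71), (np.float64(0.1), 71), (np.float64(0.103), 59), (np.float64(0.106), 59), (np.float64(0.109), 59), (np.float64(0.112), 59), (np.float64(0.115), 59), (np.float64(0.118), 59)]
```

View pics/w6.png

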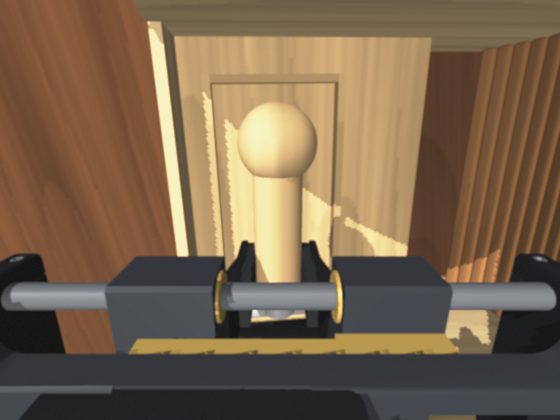

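View pics/c6.png

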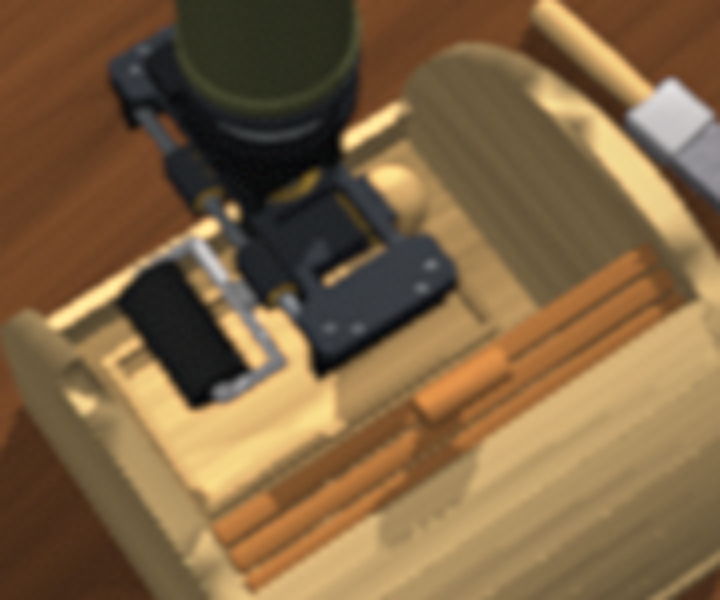

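The wrist crop shows the handle parallel to the tray sides, which run at columns 212 and 335 with the handle at 277. The ball end is clear of the end rim at row 80. I lower in steps.

jog_arm(
  targets=[
    [0,0,0,0,0.7,-0.1,1.5],
    [0,0,0,3,0,0,1.5],
    [0,0,0,2.5,0,0,1.5],
    [0,0,0,1,0,0,1.5],
    [0,0,0,0,0,0,1.5],
  ],
)

```text
time: 14.58
position: [0.5256, 0.0685, 0.1163]
tool_rot: [0.122, 1.459, -0.129]
ft_force: [0.1, -0.0, -1.2]
grip_width: 0.289
```

Run:
```python
from h import *
s,im,d=shot("wrist","w7");pose=(s["position"],s["tool_rot"])
delta(TT,RT,s)
P=cloud("wrist",d,pose);L=(P-s["position"])@RS
def prof(ax,o,lo,hi,oc,ow,top):
    r=[]
    for x in np.arange(lo,hi,.003):
        k=(np.abs(L[...,ax]-x)<.0015)&(np.abs(L[...,o]-oc)<ow)&(L[...,2]<top)&(L[...,2]>-.08)
        if k.sum()>3:r.append((round(x,3),round(float(np.median(L[k][:,2]))*1000)))
    print(r)
prof(0,1,-.07,.07,.05,.015,-.02);prof(0,1,-.07,.07,.085,.01,-.02);prof(1,0,.06,.12,-.03,.01,-.02);prof(1,0,.06,.12,.03,.01,-.02)
k=(np.abs(L[...,2]+.005)<.02)&(np.abs(L[...,0])<.03)&(L[...,1]>.02)&(L[...,1]<.05);print('handle x',np.median(L[k][:,0]))
k=(L[...,2]>-.02)&(np.abs(L[...,0])<.03)&(L[...,1]>.05)&(L[...,1]<.12);print('ball ymax',np.percentile(L[k],[1,99],axis=0))
```

```text
turn [-0.91  0.2  -0.14] shift cm [ 2.66 -0.44 -0.36] t 14.575 F [ 0.1 -0.  -1.2]
[(np.float64(-0.07), -57), (np.float64(-0.067), -58), (np.float64(-0.064), -58), (np.float64(-0.061), -58), (np.float64(-0.058), -57), (np.float64(-0.055), -58), (np.float64(-0.052), -46), (np.float64(-0.049), -46), (np.float64(-0.046), -56), (np.float64(-0.043), -57), (np.float64(-0.04), -57), (np.float64(-0.037), -57), (np.float64(-0.034), -57), (np.float64(-0.031), -58), (np.float64(-0.028), -58), (np.float64(-0.025), -58), (np.float64(-0.022), -57), (np.float64(-0.019), -57), (np.float64(-0.016), -57), (np.float64(-0.013), -58), (np.float64(-0.01), -58), (np.float64(0.023), -58), (np.float64(0.026), -57), (np.float64(0.029), -57), (np.float64(0.032), -58), (np.float64(0.035), -58), (np.float64(0.038), -57), (np.float64(0.041), -58), (np.float64(0.044), -58), (np.float64(0.047), -57), (np.float64(0.05), -58), (np.float64(0.053), -51), (np.float64(0.056), -46), (np.float64(0.059), -46), (np.float64(0.062), -57), (np.float64(0.065), -57), (np.float64(0.068), -58)]
[(np.float64(-0.07), -57), (np.float64
[... 1637 characters left out ...]
, -58), (np.float64(0.114), -58), (np.float64(0.117), -58)]
[(np.float64(0.06), -57), (np.float64(0.063), -57), (np.float64(0.066), -58), (np.float64(0.069), -58), (np.float64(0.072), -57), (np.float64(0.075), -57), (np.float64(0.078), -58), (np.float64(0.081), -57), (np.float64(0.084), -58), (np.float64(0.087), -58), (np.float64(0.09), -58), (np.float64(0.093), -52), (np.float64(0.096), -46), (np.float64(0.099), -46), (np.float64(0.102), -58), (np.float64(0.105), -58), (np.float64(0.108), -57), (np.float64(0.111), -58), (np.float64(0.114), -58), (np.float64(0.117), -58)]
handle x -0.00027258811783611536
ball ymax [[-0.01720902  0.05071653 -0.00752175]
 [ 0.01815383  0.08376598  0.14347768]]
```

View pics/w7.png

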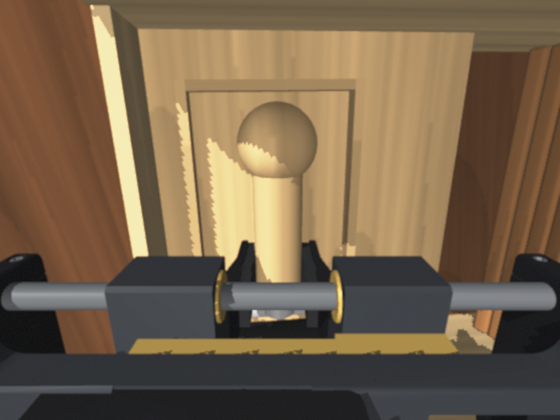

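The wrist cloud puts the tray centre +3 mm in x and −1.5 mm in y from the TCP, with the floor 28 mm below the roller's underside. Lowering along the tilted tool axis makes up the x offset.

jog_arm(
  targets=[
    [0,0,0,1.2,-0.1,0,1.5],
    [0,0,0,0.8,0,0,1.5],
    [0,0,0,0.4,0,0,1.5],
    [0,0,0,0.1,0,0,1.5],
    [0,0,0,0,0,0,1.5],
  ],
)

```text
time: 15.25
position: [0.5281, 0.0669, 0.0912]
tool_rot: [0.122, 1.459, -0.129]
ft_force: [0.3, 0.8, -1.2]
grip_width: 0.29
```

```bash
cat > rel.py <<'E'
from h import *
import sys
s,im,d=shot("wrist",sys.argv[1]);pose=(s["position"],s["tool_rot"])
P=cloud("wrist",d,pose);L=(P-s["position"])@RS
m=(np.abs(L[...,1]-.088)<.005)&(np.abs(L[...,0])<.03)&(L[...,2]<-.025)&(L[...,2]>-.08);print('floor',np.median(L[m][:,2]))
k=(L[...,2]>-.02)&(np.abs(L[...,0])<.015)&(L[...,1]>.02)&(L[...,1]<.04);print('handle top',np.percentile(L[k][:,2],98),np.median(L[k][:,0]))
def prof(ax,o,lo,hi,oc,ow,top):
    r=[]
    for x in np.arange(lo,hi,.002):
        k=(np.abs(L[...,ax]-x)<.001)&(np.abs(L[...,o]-oc)<ow)&(L[...,2]<top)&(L[...,2]>-.08)
        if k.sum()>3:r.append((round(float(x),3),round(float(np.median(L[k][:,2]))*1000)))
    print(r)
t=-.012
prof(0,1,-.064,-.04,.05,.015,t);prof(0,1,.04,.064,.05,.015,t);prof(1,0,.08,.11,.03,.01,t)
print(s["position"],s["ft_force"].round(1),s["time"],s["grip_width"]*87)
E
python3 rel.py w8
```

```text
floor -0.03246048858861461
handle top 0.10130233526282299 0.0007969463374768864
[(-0.064, -32), (-0.062, -32), (-0.06, -33), (-0.058, -32), (-0.056, -20), (-0.054, -20), (-0.052, -20), (-0.05, -25), (-0.048, -32), (-0.046, -32), (-0.044, -32), (-0.042, -32)]
[(0.04, -32), (0.042, -32), (0.044, -32), (0.046, -32), (0.048, -32), (0.05, -27), (0.052, -20), (0.054, -21), (0.056, -21), (0.062, -32)]
[(0.08, -32), (0.082, -32), (0.084, -32), (0.086, -33), (0.088, -32), (0.09, -32), (0.092, -32), (0.094, -29), (0.096, -20), (0.098, -20), (0.1, -20), (0.102, -33), (0.104, -32), (0.106, -32), (0.108, -32)]
[0.52807882 0.06689935 0.09124514] [ 0.3  0.8 -1.2] 15.25 25.189863235836746
```

jog_arm(
  targets=[
    [0,0,0,0.15,0,0,1.5],
    [0,0,0,0.1,0,0,1.5],
    [0,0,0,0.05,0,0,1.5],
    [0,0,0,0,0,0,1.5],
  ],
)

```text
time: 15.8
position: [0.5287, 0.0672, 0.0894]
tool_rot: [0.123, 1.459, -0.128]
ft_force: [-3.5, 0.4, 8.6]
grip_width: 0.288
```

```bash
python3 rel.py w9|grep -v '\[('
```

```text
floor -0.030642253941425807
handle top 0.1013168447970065 0.000753807676428627
[0.52871248 0.06721233 0.08938915] [-3.5  0.4  8.6] 15.8 25.060253523470827
```

jog_arm(
  targets=[
    [0,0,0,0,0,0,2.8],
    [0,0,0,0,0,0,3.5],
    [0,0,0,0,0,0,4.3],
    [0,0,0,0,0,0,4.3],
  ],
  squeeze=10,
)

```text
time: 16.35
position: [0.5282, 0.0668, 0.0881]
tool_rot: [0.122, 1.459, -0.129]
ft_force: [0.4, -0.8, 0.4]
grip_width: 0.478
```

```bash
python3 rel.py w10|grep -v '\[('
```

```text
floor -0.029304416652180656
handle top 0.10140204410508626 -0.0006643746904228992
[0.52823636 0.06684099 0.08810755] [ 0.4 -0.8  0.4] 16.35 41.553170504882615
```

View pics/w10.png

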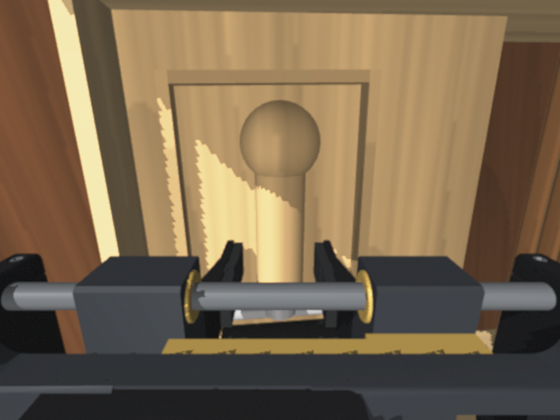

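Released. The ball at (280,142) is inside the rim, with its end at row 100 and the rim at row 85. I retreat back along the tool axis.

jog_arm(
  targets=[
    [0,0,0,-1,0,0,4.3],
    [0,0,0,-3,0,0,4.3],
    [0,0,0,-5,0,0,4.3],
    [0,0,0,-6,0,0,4.3],
    [0,0,0,-6,0,0,5],
    [0,0,0,-5,0,0,6.5],
    [0,0,0,-3,0,-4,6.5],
    [0,0,0,0,0,-6,6.5],
    [0,0,0,0,0,0,6.5],
  ],
)

```text
time: 17.52
position: [0.4397, 0.0754, 0.3783]
tool_rot: [0.133, 1.449, -0.121]
ft_force: [1.0, -1.0, -1.1]
grip_width: 0.74
```

Run:
```python
from h import *
s,im,d=shot("side","d11");crop(im[:,:,::-1],100,250,220,400,4,"c11")
L=((cloud("side",d)-O)@RS).reshape(-1,3)
m=(L[:,0]>-.123)&(L[:,0]<-.027)&(np.abs(L[:,1])<.093)&(L[:,2]>.064)&(L[:,2]<.12)
S=L[m];print(m.sum(),np.percentile(S,[1,50,99],axis=0).round(4),cv2.minAreaRect(np.ascontiguousarray(S[:,:2].astype(np.float32))))
for y in (-.065,-.03,0,.03,.065):
    k=m&(np.abs(L[:,1]-y)<.006);print(y,np.percentile(L[k,2],97) if k.sum() else 0)
m=(np.abs(L[:,1])<.03)&(L[:,2]>.253)&(L[:,2]<.3)&(L[:,0]>.0)&(L[:,0]<.1);B=L[m];print('bar',len(B),B.mean(0),B.min(0),B.max(0))
print(s["position"],s["joint_positions"].round(2))
```

```text
1369 [[-0.1147 -0.0831  0.0741]
 [-0.0687 -0.0337  0.0895]
 [-0.0304  0.0783  0.0997]] ((-0.07422618567943573, 0.0011308789253234863), (0.17006878554821014, 0.0923888087272644), 88.25291442871094)
-0.065 0.0999535344730223
-0.03 0.0875737953797519
0 0.09292659881162608
0.03 0.09268146458699056
0.065 0.09938921652797461
bar 259 [ 0.04132079 -0.00208169  0.26859605] [ 0.03118459 -0.0240129   0.25595981] [0.04900046 0.02259319 0.2745373 ]
[0.43972667 0.07544456 0.37828383] [-0.8  -0.29  0.42  1.78  0.16  1.52 -0.55]
```

View pics/c11.png

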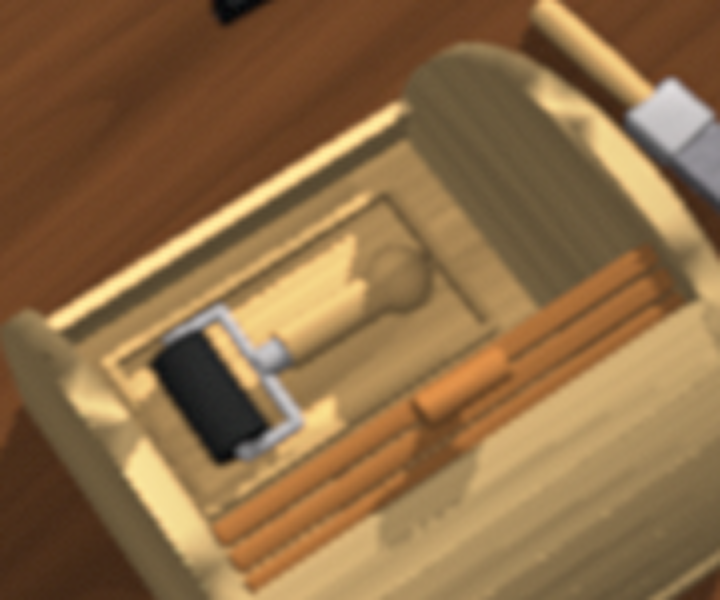

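The crop shows the brayer flat in the tray, with the roller at (210,395) and the ball at (400,278). The cloud gives tops of 100 mm at the roller and 99 mm at the ball, and a centre within 1 mm. Next I turn the tool and take the bar.

jog_arm(
  targets=[
    [0,0,0,0,0,3,6.5],
    [0,6,0,0,0,5,6.5],
    [-10,0,0,0,0,0,6.5],
    [-10,0,0,0,0,0,6.5],
    [-10,0,0,0,0,0,6.5],
    [-10,0,0,0,0,0,6.5],
    [-10,0,0,0,0,0,6.5],
    [-10,0,0,0,0,0,6.5],
    [-10,0,0,0,0,0,6.5],
    [-10,0,0,0,0,0,6.5],
  ],
)

```text
time: 18.82
position: [0.5188, 0.0641, 0.3852]
tool_rot: [-0.957, 1.331, 0.963]
ft_force: [-0.6, 0.5, 0.5]
grip_width: 0.747
```

Run:
```python
from h import *
s=get_state()
b=bar(1.64);print(b);delta(b+[0,0,.06],Rdown(81.6),s);print(s["position"],s["joint_positions"].round(2))
```

```text
[0.64233662 0.05004827 0.26174844]
turn [-10.52   0.86   0.46] shift cm [  6.46 -12.1    2.58] t 18.825 F [-0.6  0.5  0.5]
[0.51881778 0.06407071 0.38517425] [-0.8  -0.01  0.64  1.55 -0.    1.59  1.07]
```

jog_arm(
  targets=[
    [-10.5,0.8,0.5,0,0,0,6.5],
    [0,0,0,0,-4,0.4,6.5],
    [0,0,0,0,-5,0,6.5],
    [0,0,0,2.5,-3.4,0,6.5],
    [0,0,0,3.5,0,0,6.5],
    [0,0,0,0,0,0,6.5],
  ],
)

```text
time: 19.58
position: [0.6405, 0.0502, 0.3223]
tool_rot: [-1.095, 1.283, 1.1]
ft_force: [-0.1, 0.3, 1.0]
grip_width: 0.747
```

Run:
```python
from h import *
s,im,d=shot("wrist","w12");pose=(s["position"],s["tool_rot"])
b=bar(1.64);delta(b+[0,0,.008],Rdown(81.6),s)
for y in (-.023,0,.023): print(proj("wrist",b+RS@[0,y,0],pose).round(0))
```

```text
turn [-0.31 -0.1  -0.34] shift cm [ 5.26 -0.22  0.03] t 19.575 F [-0.1  0.3  1. ]
[[249. 234.]]
[[281. 234.]]
[[312. 234.]]
```

View pics/w12.png

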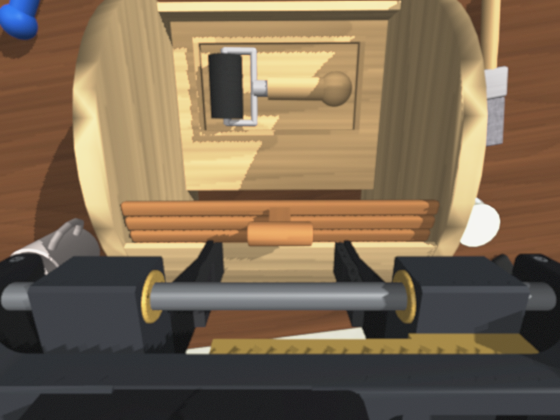

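The wrist view shows the bar at (248–312, 234), exactly where 1.64 rad puts it, and the brayer lying inside the rim. I grip the bar.

jog_arm(
  targets=[
    [0,0,0,2.7,-0.2,0,6.5],
    [0,0,0,2.5,0,0,6.5],
    [0,0,0,0,0,0,6.5],
    [0,0,0,0,0,0,4],
    [0,0,0,0,0,0,4],
    [0,0,0,0,0,0,4],
    [0,0,0,0,0,0,4],
  ],
  squeeze=25,
)

```text
time: 20.5
position: [0.6442, 0.0503, 0.2751]
tool_rot: [-1.095, 1.272, 1.098]
ft_force: [-0.6, 1.7, 5.8]
grip_width: 0.524
```

Run:
```python
from h import *
s=get_state()
l=RS.T@(s["position"]-O);print(l,s["grip_width"]*87,s["ft_force"].round(1))
Rc=R.from_rotvec(s["tool_rot"]).as_matrix();prev=bar(1.64)
for q in np.arange(1.56,-.03,-.08):
    b=bar(q);print(round(q,2),(Rc.T@(b-prev)*100).round(2));prev=b
```

```text
[0.04462338 0.00052456 0.27514318] 45.56879793826517 [-0.6  1.7  5.8]
1.56 [-0.29  1.39 -0.  ]
1.48 [-0.18  1.4  -0.01]
1.4 [-0.06  1.41 -0.01]
1.32 [ 0.05  1.41 -0.01]
1.24 [ 0.16  1.41 -0.01]
1.16 [ 0.27  1.39 -0.01]
1.08 [ 0.38  1.36 -0.01]
1.0 [ 0.49  1.33 -0.01]
0.92 [ 0.6   1.28 -0.01]
0.84 [ 0.7   1.23 -0.01]
0.76 [ 0.79  1.17 -0.01]
0.68 [ 0.88  1.11 -0.01]
0.6 [ 0.97  1.03 -0.01]
0.52 [ 1.05  0.95 -0.01]
0.44 [ 1.12  0.86 -0.01]
0.36 [ 1.19  0.77 -0.01]
0.28 [ 1.24  0.67 -0.01]
0.2 [ 1.29  0.57 -0.01]
0.12 [ 1.34  0.47 -0.01]
0.04 [ 1.37  0.36 -0.01]
```

jog_arm(
  targets=[
    [0,0,0,-0.3,1.4,0,4],
    [0,0,0,-0.2,1.4,0,4],
    [0,0,0,-0.1,1.4,0,4],
    [0,0,0,0.1,1.4,0,4],
    [0,0,0,0.2,1.4,0,4],
    [0,0,0,0.3,1.4,0,4],
    [0,0,0,0.4,1.4,0,4],
    [0,0,0,0.5,1.3,0,4],
    [0,0,0,0.6,1.3,0,4],
  ],
)

```text
time: 21.62
position: [0.5237, 0.0682, 0.2612]
tool_rot: [-1.097, 1.268, 1.093]
ft_force: [4.4, 0.8, 6.5]
grip_width: 0.527
```

Run:
```python
from h import *
s=get_state()
l=RS.T@(s["position"]-O);print(l,s["grip_width"]*87,np.hypot(l[0],l[2]-.098),np.arctan2(l[2]-.098,-l[0])-.175)
delta(bar(.92)+[0,0,.008],Rdown(81.6),s)
```

```text
[-0.07724049  0.00060943  0.26119309] 45.813718180952 0.1805493767835765 0.9537299555954561
turn [-0.32  0.32  0.45] shift cm [ 0.58  0.39 -0.07] t 21.625 F [4.4 0.8 6.5]
```

Tracking well. I continue down.

jog_arm(
  targets=[
    [0,0,0,0.7,1.2,0,4],
    [0,0,0,0.8,1.2,0,4],
    [0,0,0,0.9,1.1,0,4],
    [0,0,0,1.0,1.0,0,4],
    [0,0,0,1.1,1.0,0,4],
    [0,0,0,1.1,0.9,0,4],
    [0,0,0,1.2,0.8,0,4],
  ],
)

```text
time: 22.5
position: [0.4504, 0.079, 0.1918]
tool_rot: [-1.095, 1.273, 1.097]
ft_force: [-0.3, -1.2, 6.4]
grip_width: 0.525
```

Run:
```python
from h import *
s=get_state()
l=RS.T@(s["position"]-O);print(l,s["grip_width"]*87,np.hypot(l[0],l[2]-.098),np.arctan2(l[2]-.098,-l[0])-.175)
delta(bar(0)+[0,0,.008],Rdown(81.6),s);print(s["joint_positions"].round(2))
```

```text
[-0.1512792   0.00061042  0.19181343] 45.70875529337011 0.1780066195642642 0.38009276210448767
turn [-0.32  0.22  0.1 ] shift cm [ 6.3   2.31 -0.1 ] t 22.5 F [-0.3 -1.2  6.4]
[-0.87 -0.1   0.61  2.    0.06  1.22  1.14]
```

jog_arm(
  targets=[
    [0,0,0,1.2,0.6,0,4],
    [0,0,0,1.3,0.6,0,4],
    [0,0,0,1.3,0.5,0,4],
    [0,0,0,1.3,0.4,0,4],
    [0,0,0,1.0,0.2,0,4],
    [0,0,0,0,0,0,4],
  ],
)

```text
time: 23.25
position: [0.4272, 0.0825, 0.1291]
tool_rot: [-1.095, 1.275, 1.097]
ft_force: [2.9, -2.4, -2.4]
grip_width: 0.525
```

Run:
```python
from h import *
s=get_state()
l=RS.T@(s["position"]-O);print(l,s["grip_width"]*87,np.hypot(l[0],l[2]-.098),np.arctan2(l[2]-.098,-l[0])-.175)
delta(bar(0)+[0,0,.008],Rdown(81.6),s);print(s["joint_positions"].round(2))
```

```text
[-0.17478687  0.00068835  0.12914737] 45.64395270326633 0.17754044161149618 0.0013508350994976548
turn [-0.31  0.13  0.  ] shift cm [ 0.03 -0.05 -0.07] t 23.25 F [ 2.9 -2.4 -2.4]
[-0.87 -0.08  0.61  2.12  0.05  1.09  1.13]
```

jog_arm(
  targets=[
    [0,0,0,0.3,0,0,4],
    [0,0,0,0.3,0,0,4],
    [0,0,0,0,0,0,4],
  ],
)

```text
time: 23.62
position: [0.4283, 0.0824, 0.1273]
tool_rot: [-1.094, 1.275, 1.098]
ft_force: [-8.6, -7.1, 29.5]
grip_width: 0.525
```

Run:
```python
from h import *
s,im,d=shot("side","d13");crop(im[:,:,::-1],100,250,220,400,4,"c13")
print(s["position"],s["ft_force"].round(1))
```

```text
[0.42827051 0.08239718 0.12729187] [-8.6 -7.1 29.5]
```

View pics/c13.png

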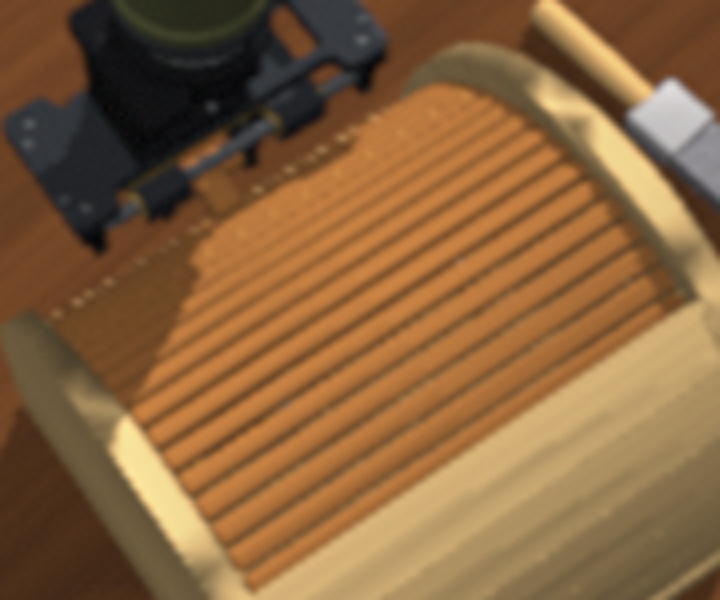

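The bar has hit its stop (30 N). I relax, release and retreat.

jog_arm(
  targets=[
    [0,0,0,-0.4,0,0,4],
    [0,0,0,0,0,0,6.5],
    [0,0,0,0,0,0,6.5],
    [0,0,0,0,0,0,6.5],
    [0,0,0,-2,0.2,0,6.5],
    [0,0,0,-4,0,0,6.5],
    [0,0,0,-5,0,0,6.5],
    [0,0,0,-5,0,4,6.5],
    [0,0,0,0,0,6,6.5],
    [0,0,0,0,0,6,6.5],
  ],
)

```text
time: 24.92
position: [0.4494, 0.2423, 0.288]
tool_rot: [-1.093, 1.273, 1.099]
ft_force: [0.4, -1.1, -0.1]
grip_width: 0.746
```

jog_arm(
  targets=[
    [0,0,0,0,0,6,6.5],
    [0,0,0,0,0,6,6.5],
    [0,0,0,0,0,6,6.5],
    [0,0,0,0,0,0,6.5],
  ],
)

```text
time: 25.42
position: [0.4735, 0.4241, 0.2845]
tool_rot: [-1.1, 1.275, 1.106]
ft_force: [-0.3, 0.2, -0.7]
grip_width: 0.749
```

Run:
```python
from h import *
for n in ("side","scene"):
    s,im,d=shot(n,n+"14")
    L=((cloud(n,d)-O)@RS).reshape(-1,3)
    rad=np.hypot(L[:,0],L[:,2]-.09)
    m=(np.abs(L[:,1])<.024)&(L[:,0]<-.12)&(L[:,0]>-.2)&(L[:,2]>.105)&(rad>.17)&(rad<.2);B=L[m]
    print(n,m.sum(),B.min(0).round(4),B.max(0).round(4),bar(0)[2])
print(s["time"],s["position"],s["ft_force"].round(1),s["joint_positions"].round(2))
```

```text
side 134 [-0.181  -0.0238  0.1182] [-0.1661  0.0225  0.1331] 0.12081714035406647
scene 96 [-0.1792 -0.0238  0.1177] [-0.1658  0.0207  0.1351] 0.12081714035406647
25.475 [0.47482853 0.4205713  0.28544295] [ 0.2 -0.9 -0.8] [-1.07  0.28  0.38  1.44 -0.11  1.44  0.74]
```

View pics/scene14.png

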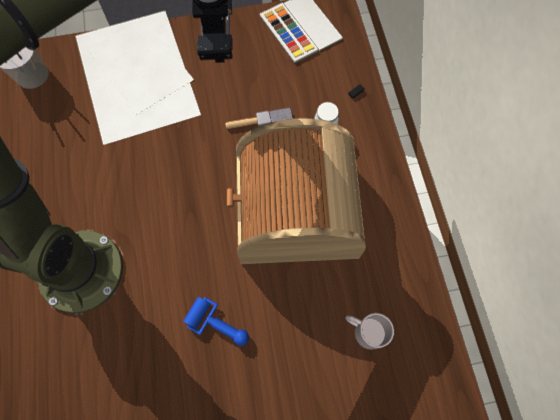

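View pics/side14.png

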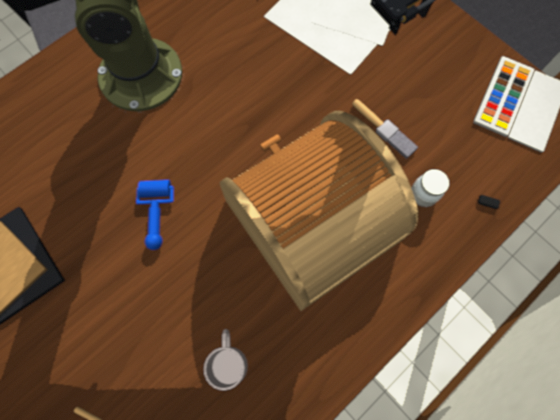

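Everything stands where it stood. The bar's top reads 133–135 mm against 130 mm when fully shut. That is within the camera error, but there is time, so I make sure with a gentle push on the bar from above with closed fingers.

Run:
```python
from h import *
s=get_state()
delta(bar(0)+[0,0,.07],Rdown(81.6),s);print(bar(0))
```

```text
turn [-0.23  0.04 -0.08] shift cm [  9.53  -0.29 -34.01] t 25.525 F [ 0.2 -1.1 -0.3]
[0.4275732  0.08176177 0.12081714]
```

jog_arm(
  targets=[
    [0,0,0,0,0,-4,6.5],
    [0,0,0,0,0,-6,4],
    [0,0,0,0,0,-6,0],
    [0,0,0,0,0,-6,0],
    [0,0,0,0,0,-6,0],
    [0,0,0,0,0,-5,0],
    [0,0,0,3,-0.2,-1,0],
    [0,0,0,4,0,0,0],
    [0,0,0,2.5,0,0,0],
    [0,0,0,0,0,0,0],
  ],
)

```text
time: 26.78
position: [0.4251, 0.0803, 0.1902]
tool_rot: [-1.091, 1.279, 1.099]
ft_force: [-0.2, -0.3, 1.5]
grip_width: 0.006
```

Run:
```python
from h import *
s,im,d=shot("wrist","w15");pose=(s["position"],s["tool_rot"])
delta(bar(0)+[0,0,.028],Rdown(81.6),s);print(s["position"],s["grip_width"])
for q in (0,.03,.06):
  for y in (-.023,.023): print(q,proj("wrist",bar(q)+RS@[0,y,0],pose).round(0))
```

```text
turn [-0.43  0.15 -0.21] shift cm [ 4.14 -0.24  0.17] t 26.775 F [-0.2 -0.3  1.5]
[0.42508066 0.08033571 0.1902435 ] 0.005924955564662878
0 [[252. 230.]]
0 [[313. 230.]]
0.03 [[251. 234.]]
0.03 [[314. 233.]]
0.06 [[251. 238.]]
0.06 [[314. 238.]]
```

View pics/w15.png

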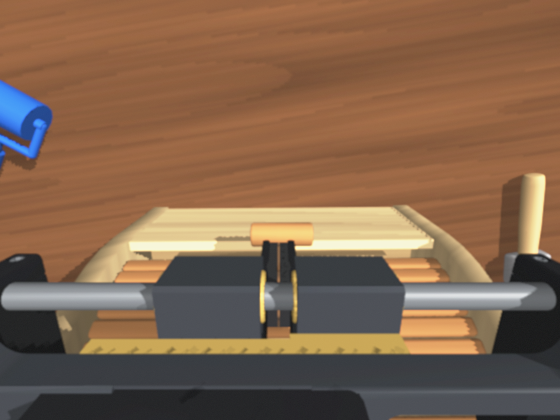

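The bar is at (250–313, 234), which puts the door at 0 to 0.03 rad. I push it down.

jog_arm(
  targets=[
    [0,0,0,2,-0.2,0.1,0],
    [0,0,0,1.4,0,0,0],
    [0,0,0,0.4,0,0,0],
    [0,0,0,0.3,0,0,0],
    [0,0,0,0,0,0,0],
  ],
)

```text
time: 27.45
position: [0.4292, 0.083, 0.1509]
tool_rot: [-1.094, 1.274, 1.098]
ft_force: [0.5, -0.3, 0.1]
grip_width: 0.007
```

jog_arm(
  targets=[
    [0,0,0,0.2,0,0,0],
    [0,0,0,0.1,0,0,0],
    [0,0,0,0.1,0,0,0],
    [0,0,0,0,0,0,0],
  ],
)

```text
time: 27.95
position: [0.4294, 0.0832, 0.1487]
tool_rot: [-1.093, 1.274, 1.099]
ft_force: [-4.9, -2.0, 15.0]
grip_width: -0.0
```

At 15 N, twice what moves the door, the bar's top is at 129.7 mm, against 129.8 mm when fully shut. So it is on its stop, and I retreat.

jog_arm(
  targets=[
    [0,0,0,-1,0,0,0],
    [0,0,0,-4,0,0,0],
    [0,0,0,-5,0,0,0],
    [0,0,0,-5,0,3,0],
    [0,0,0,0,0,6,0],
    [0,0,0,0,0,6,0],
    [0,0,0,0,0,6,0],
    [0,0,0,0,0,6,0],
    [0,0,0,0,0,3,0],
    [0,0,0,0,0,0,0],
  ],
)

```text
time: 29.2
position: [0.4733, 0.382, 0.2964]
tool_rot: [-1.098, 1.275, 1.102]
ft_force: [0.1, 0.1, 1.0]
grip_width: 0.005
```

Run:
```python
from h import *
for n in ("side","scene"):
    s,im,d=shot(n,n+"16")
    a=cv2.imread(f"pics/{n}0.png").astype(int);b=im[:,:,::-1].astype(int)
    L=((cloud(n,d)-O)@RS).reshape(-1,3);rad=np.hypot(L[:,0],L[:,2]-.09)
    m=(np.abs(L[:,1])<.024)&(L[:,0]<-.12)&(L[:,0]>-.2)&(L[:,2]>.105)&(rad>.17)&(rad<.2);print(n,L[m].max(0).round(4))
crop(cv2.imread("pics/side16.png"),90,410,180,470,1.8,"c16")
print(get_state()["time"],s["ft_force"].round(1))
```

```text
side [-0.1663  0.0215  0.1319]
scene [-0.1657  0.0218  0.1327]
29.3 [ 0.1 -1.4 -0.3]
```

View pics/c16.png

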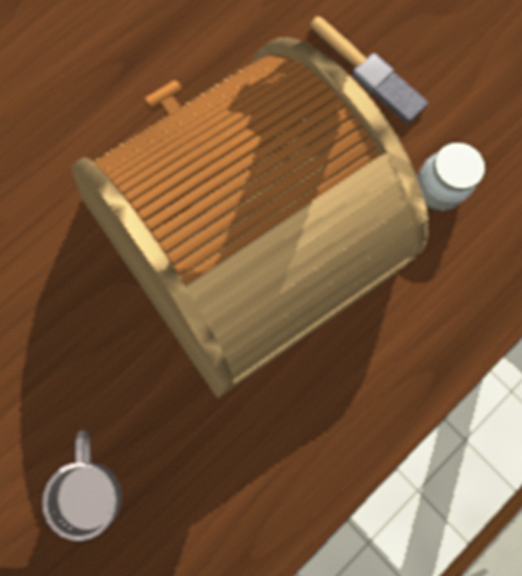

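The store is shut, with the bar at (163,96). The brush, jar and mug are unmoved and the arm is clear. I hand in the job.

```bash
python3 -c "
from bench import *
print(close_job())"
```

```text
the job is handed in; nothing more can be done
None
```

The job is done and handed in at about 29 s of the 72 s. I rolled the tambour up by its bar, set the black ink roller into the tray with its roller end towards the store's −y, and rolled the tambour shut again.

**Opening:** the cameras put the door at 1.63–1.65 rad, against 1.65 for fully open. My first estimate of 1.62 came from a store position that I then corrected by about 2 mm using the tray rim.

**Roller:** before I shut the door, it lay flat inside the rim, within about 1 mm of the tray's centre. The roller end's top was at 100 mm and the ball end's at 99 mm, against 98 mm expected.

**Closing:** after my first release, the cameras read the bar 3–5 mm above its shut height. I pushed it down with closed fingers at 15 N, and its top stopped at 129.7 mm against 129.8 mm for fully shut. Afterwards the cameras read 132–133 mm, which is within their error.

**Forces and bystanders:** the largest force I read at the end of a move was 30 N, through the fingers at the shut stop; I did not read the peaks in between. The brush, jar and mug stand where they were in the last pictures, and the arm ended clear of everything.

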